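# Put the column cutter back in its graded rack hole

## Task

Put the column cutter that stands on the green chopping board away in the white rack, upright in the one hole that fits its tube, pushed fully home so that its collar lies on the block, and let go of it. The block has some play in its holder, so lower the cutter gently and feel for the hole without forcing it. Leave the two cutters in the steel tray and everything else on the table where they are.

Things in the scene. Friction and masses are not known exactly. Their poses are not given: they have to be found in the camera images.
- rack: Rack: fixed dark steel holder, 84 (x) x 338 (y) mm, with a white block whose flat top is 55 mm above the table. Five places in a row along rack y, 62 mm apart, graded from 15 mm at -y to 35 mm at +y; the two end ones hold cutters (heads 50 mm above the block), the three between are empty. Origin: centre of the underside. The block slides in the holder along y if pushed with over 14 N.
- hole20 (a point): Mouth centre of the hole for the 20 mm tube, on the block's top face, as it would be with the block in the middle of its play (axes as the rack's). The block rests anywhere within 12 mm either way along rack y, so the true hole is up to 12 mm from here along y, at the same x and z. Hole diameter 21.6 mm, 45 mm deep, mouth bevelled 1 mm.
- hole25 (a point): Mouth centre of the hole for the 25 mm tube, on the block's top face, as it would be with the block in the middle of its play (axes as the rack's). The block rests anywhere within 12 mm either way along rack y, so the true hole is up to 12 mm from here along y, at the same x and z. Hole diameter 26.6 mm, 45 mm deep, mouth bevelled 1 mm.
- hole30 (a point): Mouth centre of the hole for the 30 mm tube, on the block's top face, as it would be with the block in the middle of its play (axes as the rack's). The block rests anywhere within 12 mm either way along rack y, so the true hole is up to 12 mm from here along y, at the same x and z. Hole diameter 31.6 mm, 45 mm deep, mouth bevelled 1 mm.
- cutter20_c (a point): Cutter, 20 mm size, upright; one of the three is on the board, two in the tray. From below: steel tube 20 mm thick, 40 mm long, rim bevelled 1 mm; collar 38 mm wide, 4 mm thick; round black grip 30 mm wide, 46 mm high. 0.12 kg. Point on the axis 45 mm above the foot (half-way up; the grip is 1 mm below to 45 mm above it), z to the grip; 5 mm above the hole's mouth when home.
- cutter25_c (a point): Cutter, 25 mm size, upright; one of the three is on the board, two in the tray. From below: steel tube 25 mm thick, 40 mm long, rim bevelled 1 mm; collar 38 mm wide, 4 mm thick; round black grip 30 mm wide, 46 mm high. 0.12 kg. Point on the axis 45 mm above the foot (half-way up; the grip is 1 mm below to 45 mm above it), z to the grip; 5 mm above the hole's mouth when home.
- cutter30_c (a point): Cutter, 30 mm size, upright; one of the three is on the board, two in the tray. From below: steel tube 30 mm thick, 40 mm long, rim bevelled 1 mm; collar 38 mm wide, 4 mm thick; round black grip 30 mm wide, 46 mm high. 0.12 kg. Point on the axis 45 mm above the foot (half-way up; the grip is 1 mm below to 45 mm above it), z to the grip; 5 mm above the hole's mouth when home.
- board: Green chopping board, 320 (x) x 240 (y) mm, 12 mm thick, fixed. Origin: centre of its underside.
- tray: Shallow steel washing-up tray, 148 (x) x 228 (y) mm, walls 30 mm high, floor 12 mm above the table, fixed; two cutters stand in it. Origin: centre of its underside.
- celeriac1: Bystander: unpeeled celeriac, 110 mm across, 94 mm high, beyond the rack and board. Origin: centre of its underside.
- celeriac2: Bystander: peeled celeriac, 100 mm across, 85 mm high, beyond the rack. Origin: centre of its underside.
- celeriac3: Bystander: small peeled celeriac, 72 mm across, 61 mm high, on the far part of the chopping board. Origin: centre of its underside.
- knife: Bystander: small kitchen knife with red handle, 190 mm long, 16 mm high, lying on the chopping board. Origin: centre of its underside.
- peeler: Bystander: vegetable peeler with black handle, 150 mm long, 14 mm high, lying on the table nearer the robot than the rack. Origin: centre of its underside.
- bottle: Bystander: green bottle, 64 mm across, 210 mm high. Origin: centre of its underside.
- cup: Bystander: white cup, 80 mm across, 85 mm high. Origin: centre of its underside.
Mind the look-alikes: they are no part of the job. Leave any purple or yellow look-alike of the part that bears cutter20_c alone.

How it is judged:
By the outcome, as a careful person would: the job done as asked, in the order asked, and still so for the second after the job is handed in, with the robot touching nothing.
It also fails if it takes over 58 s, if anything falls off the work surface, if the arm or the gripper's body presses on something with over 40 N, if the wrist force passes 120 N, or if a joint passes its speed limit or range.

## Robot

A 6-joint arm with a two-finger parallel gripper is mounted at the origin on the work surface. World frame = base frame: x ahead of the robot, y to its left, z up, the work surface at z = 0. Lengths are in m, angles in rad, forces in N, time in s.
With the tool pointing down it reaches from about 0.35 to 0.975 m from the base axis. Payload 17.4 kg.
Tool frame: the origin (TCP) lies midway between the tips of the shut fingers; the grasp point (between the pads) lies 19 mm behind it; z points along the fingers, y is the line along which they close (so a half turn about z gives the same grasp; the last joint's range is limited). The gripper opens to 85 mm and grips with 20 to 120 N. Pads are 22 mm wide; open, the fingers measure 114 mm over their backs; the gripper's body (76 mm by 85 mm) begins 54 mm behind the grasp point. The pads swing forward as they close: fully open they stand 13 mm farther back than shut.
Start: joints at [-1.374, 0.116, 1.442, -0, 1.584, -0.038], TCP at [0.157, -0.656, 0.231] pointing down, gripper open.
Joint ranges: [-2.83, 2.83], [-0.83, 2.19], [0.07, 2.5], [-1.14, 4.28], [0.01, 3], [-2.97, 2.97]. Speed limits (rad/s): [1.89, 1.89, 2.22, 3.14, 3.14, 3.14].

## Interface

Orientations are given as [roll, pitch, yaw] about the fixed x, y, z axes, in that order (R = Rz(yaw) Ry(pitch) Rx(roll)).
In Python, from station import manip gives the robot as it stands. Calls block until the motion is done:
- manip.reach(position, orientation): joint-space move of the TCP to a pose.
- manip.move_linear(position, v=0.15, orientation=None, threshold=None): straight line of the TCP; orientation=None keeps the orientation; v is the mean speed in m/s. With threshold (N) it stops when the force on the tool has changed by that much, and returns True; else False.
- manip.move_j(angles): joint-space move.
- manip.move_gripper(opening): finger opening in m; the grip force is fixed at half the most; returns when the fingers have stopped.
- manip.sleep(seconds).
- manip.ik(position, orientation): joint angles nearest the present ones, or None.
- manip.sense(): the state.
- manip.snapshot(name): name is "scene" or "top"; returns the picture (384x512x3 uint8, blue, green, red); there is no depth.
- manip.camera_model(name): a dict with "K" (3x3 intrinsics, pixels), "camera_from_world" (4x4, takes a point from world to camera coordinates). Camera axes: x right, y down, z forward; pixel columns grow to the right and rows downward; lengths in m; the calibration is good to about 2 mm. A picture is of the moment at which its call begins. camera_model takes no time and is no camera call.
A pose or a line that the arm cannot do raises manip.MotionError and nothing moves.
- manip.hand_in(): hands the job in; it is judged then, once.
The state is a dict: "time_s": time; "joint_positions": joint angles; "dq": joint speeds; "joint_torque": joint torques, N m; "eef_pos": TCP position; "orientation": TCP orientation; "wrist_force": force on the tool from outside, world axes, zero at the start; "ft_torque": the same for the moment, N m; "gripper_width": finger opening in m; "finger_force": force on a finger pad.
Only numpy, scipy, OpenCV 4.12 (cv2) and the standard library are available. Lean on these libraries where they do the work, as an engineer would, in place of code of your own. Each camera call takes 0.05 s, during which the arm holds its last target. There are 200 camera calls.

## Working session

There is one attempt and no reset: what is moved stays moved. The work goes in short steps, each a Python script; the robot and the scene stay as the last script left them, time stands still between calls to the robot, and variables do not carry over. Pictures are saved under pics/ and viewed, at most 10 in all, crops included, and the job is handed in when it is done.

```bash
mkdir -p pics; python3 - <<'E'
from station import manip
import cv2
for n in("scene","top"):
    im=manip.snapshot(n); cv2.imwrite(f"pics/{n}0.png",im)
    m=manip.camera_model(n); print(n,m["K"],m["camera_from_world"])
a=[cv2.imread(f"pics/{n}0.png") for n in("scene","top")]
print(manip.sense())
E
```

```text
scene [[477.78742302   0.         263.12790952]
 [  0.         477.78742302 193.43855621]
 [  0.           0.           1.        ]] [[-0.49086204  0.87110726  0.01505332  0.28287815]
 [ 0.64651781  0.37578083 -0.66393034 -0.30416792]
 [-0.58401129 -0.31616596 -0.7476429   1.91011467]
 [ 0.          0.          0.          1.        ]]
top [[362.07288887   0.         255.8890656 ]
 [  0.         362.07288887 190.89724914]
 [  0.           0.           1.        ]] [[-0.02277278 -0.99955587  0.01922139  0.01046618]
 [-0.98503279  0.01914781 -0.17130022  0.55124666]
 [ 0.17085609 -0.02283468 -0.98503136  1.08094793]
 [ 0.          0.          0.          1.        ]]
{'time_s': 0.1, 'joint_positions': array([-1.37378466e+00,  1.16441128e-01,  1.44223326e+00, -1.92533470e-06,
        1.58397736e+00, -3.77917494e-02]), 'dq': array([ 0.00019103, -0.00245398, -0.00160007,  0.00168074,  0.00080601,
        0.00031535]), 'joint_torque': array([ 3.64550633e-04, -7.33666635e+01, -6.33787680e+01, -7.85282350e-05,
        5.24317860e-03, -2.21523194e-06]), 'eef_pos': array([ 0.15700155, -0.65630563,  0.23061229]), 'orientation': array([-3.14053424e+00, -3.80917530e-05,  2.34803370e-01]), 'wrist_force': array([0.30325772, 0.20072661, 0.68991046]), 'ft_torque': array([ 0.00254793, -0.01138679,  0.01877268]), 'finger_force': 0.0, 'gripper_width': 0.08542233084594385}
```

View pics/scene0.png

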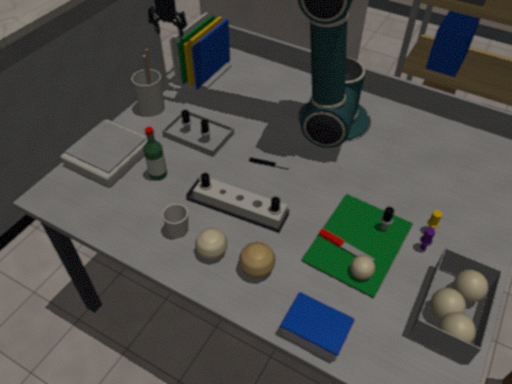

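View pics/top0.png

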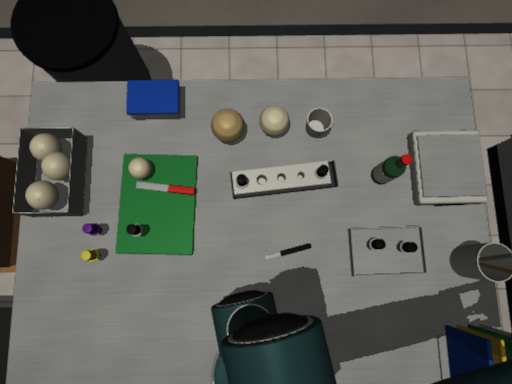

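The cutter on the green board is at top (134,230) and scene (388,218). The purple (92,229) and yellow (91,255) look-alikes stand off the board, and the two tray cutters are at (377,244) and (408,247). The rack runs from top (241,180) to (323,171). I'll enlarge crops to confirm the cutter and read its tube size and the holes.

```bash
python3 - <<'E'
import cv2,numpy as np
s=cv2.imread("pics/scene0.png");t=cv2.imread("pics/top0.png")
def c(im,x,y,w,h,k): return cv2.resize(im[y:y+h,x:x+w],None,fx=k,fy=k,interpolation=cv2.INTER_CUBIC)
# rack top crop 225..345 x 155..205 ; x6.5
a=c(t,225,155,120,50,6.5) #780x325
b=np.hstack([c(s,362,198,50,42,6),c(t,110,205,45,42,6),c(s,172,105,35,42,6)])
h=np.zeros((a.shape[0]+b.shape[0],800,3),np.uint8);h[:a.shape[0],:a.shape[1]]=a;h[a.shape[0]:,:b.shape[1]]=b[:,:800]
print(h.shape);cv2.imwrite("pics/c1.png",h)
cv2.imwrite("pics/c2.png",c(s,180,165,115,70,6.9))
E
```

```text
(577, 800, 3)
```

View pics/c1.png

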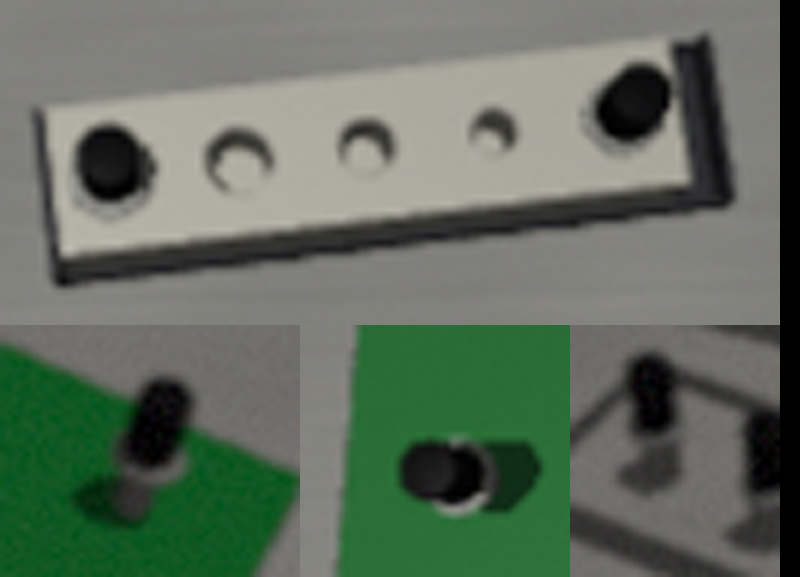

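View pics/c2.png

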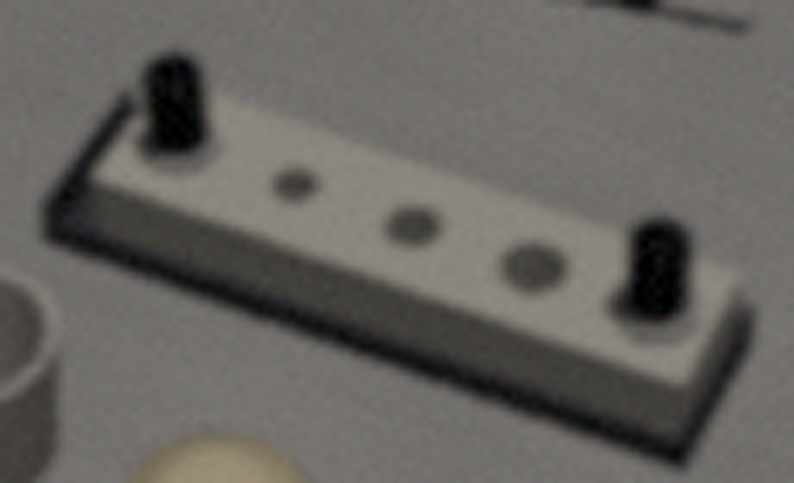

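The board cutter (scene ~(388,218)) is black with a steel tube narrower than its grip. The block has slid towards its +y end, with the gap at -y. The holes are at top (261.5,179.5), (281.1,177.1), (300.5,175.0) and scene (256.8,203.3), (239.5,197.4), (222.6,191.3). Next I'll triangulate the points and overlay the three possible tube sizes.

```bash
cat > h.py <<'E'
import numpy as np,cv2
from station import manip
from scipy.optimize import least_squares
M={n:manip.camera_model(n) for n in("scene","top")}
def proj(n,P):
    P=np.atleast_2d(P);m=M[n];T=np.array(m["camera_from_world"]);c=P@T[:3,:3].T+T[:3,3];u=c@np.array(m["K"]).T
    return u[:,:2]/u[:,2:]
def atz(n,uv,z):
    m=M[n];T=np.array(m["camera_from_world"]);R=T[:3,:3];C=-R.T@T[:3,3]
    d=R.T@np.linalg.solve(np.array(m["K"]),[*uv,1]);return C+d*(z-C[2])/d[2]
def cyl(n,xy,z0,z1,r):
    a=np.linspace(0,2*np.pi,60)
    P=np.vstack([np.c_[xy[0]+r*np.cos(a),xy[1]+r*np.sin(a),0*a+z] for z in(z0,z1)])
    return cv2.convexHull(proj(n,P).astype(np.float32))[:,0]
E
python3 - <<'E'
from h import *
H={30:((261.5,179.5),(256.8,203.3)),25:((281.1,177.1),(239.5,197.4)),20:((300.5,175.0),(222.6,191.3))}
for k,(t,s) in H.items(): print(k,atz("top",t,.055),atz("scene",s,.055))
# cutter: centre of grip top disc (z=.102) in top, foot z=.012 in scene
s=cv2.imread("pics/scene0.png");t=cv2.imread("pics/top0.png")
# dark-grip mask in top and silhouette fit
def mask(im,x0,x1,y0,y1):
    m=np.zeros(im.shape[:2],np.uint8);sub=im[y0:y1,x0:x1].max(2)<35;m[y0:y1,x0:x1]=sub;return m
ms={"top":mask(t,120,147,220,240),"scene":mask(s,376,400,200,228)}
for n in ms: print(n,np.argwhere(ms[n]).mean(0)[::-1],ms[n].sum())
def rend(n,xy):
    m=np.zeros((384*8,512*8),np.uint8);cv2.fillConvexPoly(m,np.round((cyl(n,xy,.056,.102,.015)+.5)*8).astype(int),1);y,x=np.nonzero(m)
    return np.array([x.mean()/8-.5,y.mean()/8-.5]),len(x)/64
tgt={n:np.argwhere(ms[n]).mean(0)[::-1] for n in ms}
for names in(["top"],["scene"],["top","scene"]):
    xy=atz("top",tgt["top"],.079)[:2]
    for _ in range(4):
        f=lambda p:np.hstack([rend(n,p)[0]-tgt[n] for n in names])
        r=f(xy);J=np.c_[(f(xy+[.005,0])-r)/.005,(f(xy+[0,.005])-r)/.005];xy=xy-np.linalg.lstsq(J,r,rcond=None)[0]
    print(names,xy,f(xy),[rend(n,xy)[1] for n in names])
k=11;o=[]
for d in(.02,.025,.03):
    x0,y0=374,198;c=cv2.resize(s[y0:238,x0:402],None,fx=k,fy=k,interpolation=cv2.INTER_CUBIC)
    c=cv2.convertScaleAbs(c,alpha=2)
    for z0,z1,w in((.012,.052,d),(.052,.056,.038),(.056,.102,.03)):
        cv2.polylines(c,[np.round((cyl("scene",xy,z0,z1,w/2)-[x0,y0]+.5)*k).astype(int)],True,(0,0,255) ,1)
    o.append(c[:,20:280])
cv2.imwrite("pics/c3.png",np.hstack(o))
E
```

```text
30 [ 0.5857065  -0.01929255  0.055     ] [ 0.58658841 -0.01844265  0.055     ]
25 [ 0.59219633 -0.08066533  0.055     ] [ 0.5929653  -0.07942218  0.055     ]
20 [ 0.59776779 -0.14164289  0.055     ] [ 0.59807516 -0.1409967   0.055     ]
top [133.40594059 229.03960396] 101
scene [387.61165049 214.37864078] 103
['top'] [0.43849138 0.36343335] [ 0.00428629 -0.01153187] [135.671875]
['scene'] [0.44049136 0.36421734] [0.00115741 0.00411222] [157.953125]
['top', 'scene'] [0.43917157 0.36383076] [-0.12947644 -0.22603245  0.00604152 -0.34067124] [135.796875, 158.484375]
```

View pics/c3.png

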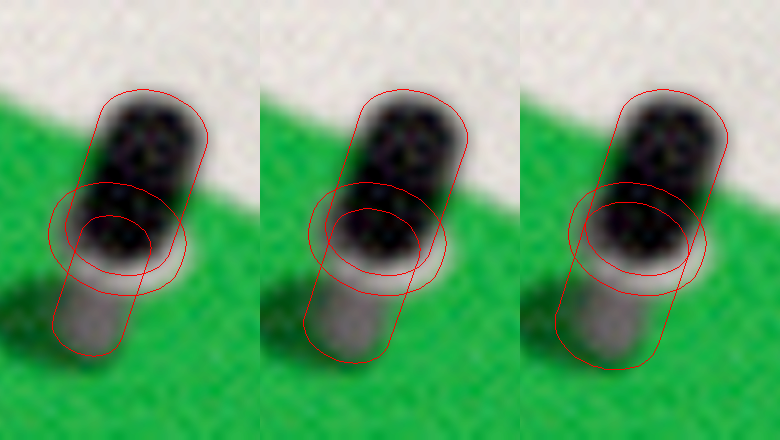

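Only the 20 mm outline fits the tube (left panel). The 25 and 30 mm outlines are clearly too wide, so this is cutter20_c at about (0.440, 0.364), and its hole is the smallest empty one at about (0.598, -0.142). I'll close on it twice at right angles so it is centred in both directions, then lift.

```bash
python3 - <<'E'
from h import *
P=[0.440,0.364];Y=0.095
def st(l):
    s=manip.sense();print(l,round(s["time_s"],2),s["eef_pos"].round(4),s["wrist_force"].round(1),round(s["gripper_width"],4),round(s["finger_force"],1))
a=[np.pi,0,Y+np.pi];b=[np.pi,0,Y+np.pi/2]
print(manip.ik([*P,.14],a),manip.ik([*P,.062],b),manip.ik([.598,-.142,.065],b))
manip.reach([*P,.14],a);manip.move_linear([*P,.062]);st("down")
manip.move_gripper(0.02);st("g1")
manip.move_gripper(0.055);manip.move_linear([*P,.075])
manip.reach([*P,.075],b);manip.move_linear([*P,.062])
manip.move_gripper(0.02);st("g2")
manip.move_linear([*P,.16]);st("up")
cv2.imwrite("pics/s1.png",cv2.resize(manip.snapshot("scene")[130:260,310:480],None,fx=4,fy=4))
E
```

```text
[ 0.64648127 -0.07095915  1.780563    0.          1.43198881 -1.01931506] [ 6.46481266e-01 -1.07183273e-02  1.85441366e+00 -4.44089210e-16
  1.29789732e+00  5.51481266e-01] [-0.27464062  0.08016969  1.75580446  0.          1.30561851 -0.36964062]
down 4.46 [0.4403 0.3642 0.0628] [0.  1.  0.4] 0.0854 0.0
g1 5.02 [0.4402 0.3641 0.0626] [-0.1 -1.   5. ] 0.0286 59.4
g2 7.64 [0.4402 0.3642 0.0625] [-1.2 -0.6  4.3] 0.0289 59.1
up 8.44 [0.4397 0.3637 0.1589] [-0.2  0.  -1.5] 0.0289 59.1
```

View pics/s1.png

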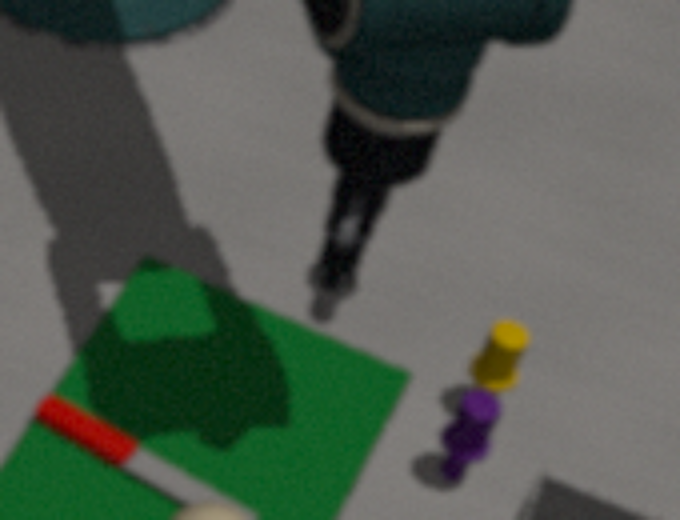

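The cutter is held upright at scene crop (325,290), clear of the board, and the look-alikes are untouched. Now I'll carry it over and feel for the hole.

```bash
cat > s.py <<'E'
from h import *
b=[np.pi,0,0.095+np.pi/2]; X=np.array([np.cos(.095),np.sin(.095)]);Yv=np.array([-X[1],X[0]])
H=np.array([.5981,-.1418])
def st(l):
    s=manip.sense();print(l,round(s["time_s"],2),s["eef_pos"].round(4),s["wrist_force"].round(1),s["ft_torque"].round(2),round(s["gripper_width"],4));return s
def probe(dx,dy,z=.092,up=.1085):
    p=H+dx*X+dy*Yv
    manip.move_linear([*p,up],v=.03)
    r=manip.move_linear([*p,z],v=.02,threshold=4)
    s=st(f"{dx*1e3:.1f} {dy*1e3:.1f} {r}");return s["eef_pos"][2]
E
python3 - <<'E'
from s import *
p=manip.sense()["eef_pos"];manip.move_linear([p[0],p[1],.20],v=.2)
manip.reach([*H,.18],b);manip.move_linear([*H,.112]);st("above")
cv2.imwrite("pics/s2.png",cv2.resize(manip.snapshot("scene")[130:240,160:320],None,fx=4.5,fy=4.5,interpolation=cv2.INTER_CUBIC))
for d in [(0,0),(0,.0015),(0,-.0015),(.0015,0),(-.0015,0)]:
    if probe(*d)<.1: break
E
```

```text
above 11.36 [ 0.5984 -0.1416  0.1127] [ 0.2  0.1 -0.8] [-0.02 -0.03 -0.04] 0.0287
0.0 0.0 False 12.65 [ 0.5982 -0.1418  0.0921] [-0.2  0.5 -1.1] [ 0.02  0.01 -0.01] 0.0286
```

View pics/s2.png

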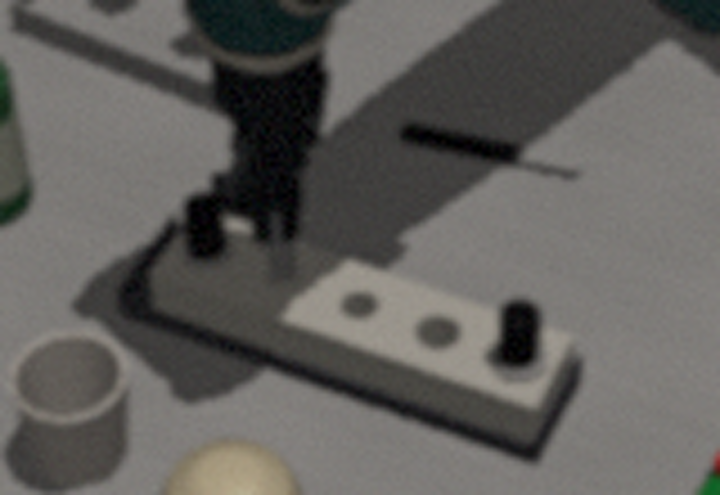

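The tube stood over the hole at about (283,265) in this crop and entered 13 mm with no resistance. Now I'll push it home gently.

```bash
python3 - <<'E'
from s import *
r=manip.move_linear([*H,.059],v=.025,threshold=8);s=st(f"home {r}")
if s["eef_pos"][2]<.068:
    p=s["eef_pos"]
    manip.move_gripper(.06);st("open")
    manip.move_linear([H[0],H[1],.17],v=.15);manip.reach([.40,-.25,.25],b);st("away")
    manip.sleep(.3)
    s=manip.snapshot("scene");t=manip.snapshot("top")
    c=lambda im,x,y,w,h,k:cv2.resize(im[y:y+h,x:x+w],None,fx=k,fy=k,interpolation=cv2.INTER_CUBIC)
    cv2.imwrite("pics/f.png",np.vstack([c(s,180,160,130,75,5),c(t,220,150,130,50,5)]))
E
```

```text
home True 13.62 [ 0.598  -0.1418  0.0656] [-1.6  0.5  6.3] [0.03 0.1  0.04] 0.0288
open 14.03 [ 0.5975 -0.1416  0.0648] [-0.3  0.7  0.1] [-0.01  0.02 -0.01] 0.06
away 15.83 [ 0.4005 -0.2497  0.2493] [ 0.8 -0.9 -0.1] [-0.06 -0.07  0.06] 0.0601
```

View pics/f.png

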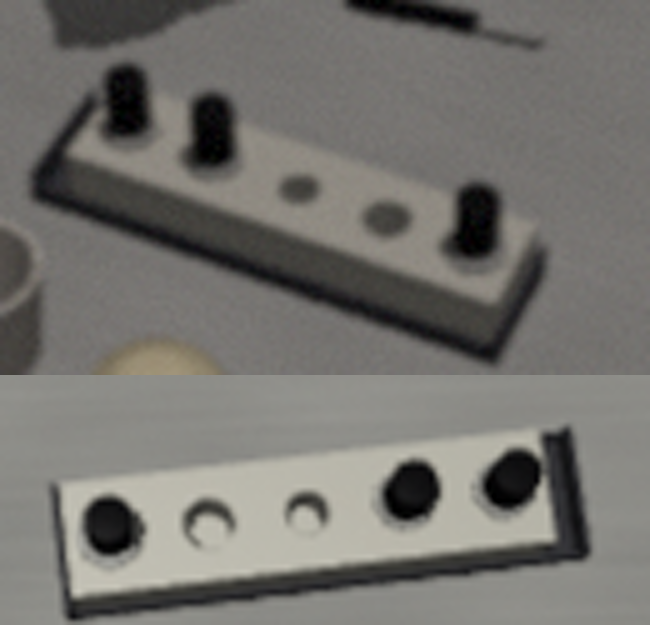

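The cutter stands upright in the smallest empty hole, at crop (212,130) in the scene view and (410,490) in the top view. Its collar lies on the block like its neighbours', and it stopped at the height expected when home. The gripper is clear.

```bash
python3 -c "
from station import manip
print(manip.hand_in())"
```

```text
the job is handed in; nothing more can be done
None
```

The 20 mm cutter from the board is upright in its rack hole with its collar on the block and released, nothing else was moved, and I handed the job in at about 16 s of the 58 s allowed.

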